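Space the dividers of a small-plate rack

ROBOT

A 6-joint arm with a two-finger parallel gripper is mounted at the origin on the work surface. World frame = base frame: x ahead of the robot, y to its left, z up, the work surface at z = 0. Lengths are in mm, angles in rad, forces in N, time in s.
With the tool pointing down it reaches from about 300 to 875 mm from the base axis. Payload 6.4 kg.
Tool frame: the origin (TCP) lies midway between the tips of the shut fingers; the grasp point (between the pads) lies 19 mm behind it; z points along the fingers, y is the line along which they close (so a half turn about z gives the same grasp; the last joint's range is limited). The gripper opens to 88 mm and grips with 3 to 60 N. Pads are 18 mm wide; open, the fingers measure 123 mm over their backs; the gripper's body (75 mm by 187 mm) begins 45 mm behind the grasp point.
Start: joints at [-1.309, 0.181, 1.607, -0, 1.354, -0.206], TCP at [259.299, -513.23, 238.714] pointing down, gripper open.
Joint ranges: [-2.99, 2.99], [-0.89, 2.07], [0.3, 2.58], [-1.14, 4.28], [0, 2.63], [-3.12, 3.12]. Speed limits (rad/s): [2.57, 2.57, 3.01, 3.14, 3.14, 3.14].

INTERFACE

Orientations are given as a 3x3 rotation matrix whose columns are the frame's x, y, z axes.
In Python, from plant import env gives the robot as it stands.
- The arm moves only by the tool jog_arm, never from a script. Its argument "rows" is one flat list of numbers, 7 for each row, row after row: the closure in counts, from 0 (fully open) to 255 (shut), then the shift along the world's x, y, z in cm, then the turn, a rotation vector about the world's x, y, z in degrees. In form: [fingers, tx, ty, tz, ax, ay, az, fingers, tx, ty, tz, ax, ay, az, ...]. A call has 1 to 8 rows; each row is the pose to reach, as a shift and turn from the pose commanded when the call began; what a row does not reach only later rows make up. A row lasts 1/10 s, in which the tool goes at most 50 mm and 8.59 degrees, less where a joint would pass 70% of its speed; a pose out of reach is approached as far as the arm can. A call with a gripper value outside its range is refused whole. The fingers move at their own pace and stop on an object; "squeeze" is the grip in N (left out, the last holds). Time passes only in rows, so rows that repeat a pose let the fingers close. It gives the time, the measured TCP pose, the force, the opening and the grip force at its end, in the units of the state.
- env.observe(): the state, without advancing time (a new reading comes with each control period).
- env.capture(name): name is "scene" or "top" or "wrist"; returns (picture, depth): 480x640x3 uint8, red, green, blue; 480x640 float32, mm along the optical axis (not along the pixel's ray), 0 where there is no reading.
- env.camera_params(name): a dict with "fx", "fy", "cx", "cy" (pixels), "R" (3x3) and "t" (3): a world point X has camera coordinates R X + t. Camera axes: x right, y down, z forward; pixel columns grow to the right and rows downward; lengths in mm; the calibration is good to about 2 mm. A picture is of the moment at which its call begins: read the wrist's pose just before it. camera_params takes no time and is no camera call; for the wrist camera it gives the pose at the moment of the call.
- env.sign_off(): hands the job in; it is judged then, once.
Trained networks look in the newest picture that a camera, given by its name, has taken for a name from the list of things; names that differ only in an ending like _2 or _b are one class to them, and where a whole thing is asked for, a point or a joint stands for the part that bears it (a point fixed in the world has none). Each returns a list of dicts, best first, with "conf" (0 to 1); they miss things now and then, are a little off and sometimes report something else, mostly with a low value. They report only what shows in the picture. A call takes as long as a camera call. They do not tell look-alikes from the thing itself.
- env.silhouettes(camera, name): "region" (480x640 bool, what is visible of it) and "centre" ([column, row] in pixels, amid what is visible of it).
The state is a dict: "time": time; "joints": joint angles; "joint_vel": joint speeds; "joint_efforts": joint torques, N m; "position": TCP position; "ee_rot": TCP orientation; "ft_force": force on the tool from outside, world axes, zero at the start; "moment": the same for the moment, N m; "gripper_width": opening from 0.0 (shut) to 1.0 (fully open); "gripper_force": force on a finger pad.
Only numpy, scipy, OpenCV 4.12 (cv2) and the standard library are available. Lean on these libraries where they do the work, as an engineer would, in place of code of your own. Each camera call takes 0.05 s, during which the arm holds its last target. There are 200 camera calls.

TASK

Set the three sliding dividers of the plate rack to equal gaps with the wooden hooked spacer: starting at the fixed fence and working outwards, hook each divider and draw it in until the spacer's block is lightly pressed against the neighbour (the fence, then the divider just set), without shoving that neighbour along, and hold it there a moment. Move the dividers with the spacer only, never with the gripper, keep the pressure gentle, then stand the spacer upright on its rubber pad again and let go; leave everything else where it is.

Things in the scene. Friction and masses are not known exactly. Their poses are not given: they have to be found in the camera images.
- rack: Low steel plate rack fixed to the bench: base 110 mm (its x) by 330 mm (its y) with 24 mm high edge rails. Origin on the bench at the foot of the fence's inner face, mid-width; +y runs along the row from the fence outwards, z up. It does not move.
- fence: Fixed steel end plate of the rack, 84 mm wide, 12 mm thick, top 70 mm above the bench. Origin (on the bench, same axes as the rack) below the middle of its inner face, the face that looks along +y to the dividers.
- div1: First sliding divider, next to the fence: upright steel plate 84 mm wide (x), 8 mm thick (y), top 70 mm above the bench, on a black shoe 26 mm long (y), 21 mm high. Origin on the bench below the plate's centre, axes as the rack. Slides only along the rack's y, with about 5 N of friction plus 15 N per m/s, and stays where left. At the start each divider stands farther out than its place.
- div2: Second sliding divider, the middle one; same size, axes and friction as the first.
- div3: Third sliding divider, the farthest from the fence; same size, axes and friction as the first.
- spacer: Loose wooden hooked spacer, about 0.2 kg, 98 mm tall, standing on its pad: an upturned U, 60 mm long (y -30 to +30), 50 mm wide (x). Block leg y -30 to -8, open slot y -8 to +22, thin hook leg y +22 to +30, all 40 mm high; bridge over them from 40 to 54 mm height; on it the grip block. Origin under the centre of the outline, level with the feet.
- block_face (a point): Middle of the block leg's outer face (20 mm above the feet), which meets the neighbour; axes as the spacer. In use the spacer straddles a divider from above, its y along the rack's y, block on the fence side, hook on the outer side. With hook and block both bearing, the clear gap is 22 + 30 - 8 = 44 mm.
- hook_face (a point): Middle of the hook leg's inner face (20 mm above the feet), which pulls the divider's outer side; axes as the spacer. The spacer's grip block (34 mm in y, 26 mm in x, from 54 to 98 mm height; pinch it across its y faces) is clamped firmly on the bridge, but up to 6 mm off the middle along y either way, differently each time and not measured.
- pad: Square black rubber pad fixed on the bench, 120 x 120 x 6 mm, the spacer's parking place. Origin under its centre.
- plate_small: Bystander: small rubber weight disc lying flat, 90 mm across, 18 mm thick. Origin under its centre.
- collar: Bystander: steel barbell collar, a ring 68 mm across and 28 mm high. Origin under its centre.
- wrench: Bystander: steel wrench lying on the bench, along its x. Origin under its middle.
- tape: Bystander: roll of grey tape lying flat, 80 mm across, 25 mm high. Origin under its centre.
- shaker: Bystander: upright grey drinking bottle, 70 mm across, 170 mm high. Origin under its centre.
- dumbbell: Bystander: small hexagonal dumbbell lying along its x, about 112 mm long, 70 mm high. Origin under its centre.
- chalk_bowl: Bystander: white bowl, 100 mm across, 45 mm high. Origin under its centre.
Not all that is in view belongs to the job. Leave any turquoise or yellow look-alike of the spacer alone.

How it is judged (in metres and radians):
On the way, in this order (a step that is already met when the one before it is completed fails the run):
1. the spacer bears on both the fence and the first divider (over 1 N on each) with a clear gap of 44 mm +-1.8 mm between them (contact force between spacer and fence above 1 N and contact force between spacer and div1 above 1 N and y of div1 in the frame of fence between 0.0462 and 0.0498 m), for 0.15 s.
2. the spacer bears on both the first divider and the second divider (over 1 N on each) with a clear gap of 44 mm +-1.8 mm between them (contact force between spacer and div1 above 1 N and contact force between spacer and div2 above 1 N and y of div1 in the frame of fence between 0.0462 and 0.0498 m and y of div2 in the frame of div1 between 0.0502 and 0.0538 m), for 0.15 s.
3. the spacer bears on both the second divider and the third divider (over 1 N on each) with a clear gap of 44 mm +-1.8 mm between them (contact force between spacer and div2 above 1 N and contact force between spacer and div3 above 1 N and y of div1 in the frame of fence between 0.0462 and 0.0498 m and y of div2 in the frame of div1 between 0.0502 and 0.0538 m and y of div3 in the frame of div2 between 0.0502 and 0.0538 m), for 0.15 s.
At the end, for the whole second after the job is handed in: All three clear gaps (fence to first divider, first to second, second to third) are 44 mm +-1.8 mm; the spacer stands upright (within 0.06 rad) and at rest on its pad, its origin within 40 mm of the pad's centre horizontally, and released (y of div1 in the frame of fence between 0.0462 and 0.0498 m and y of div2 in the frame of div1 between 0.0502 and 0.0538 m and y of div3 in the frame of div2 between 0.0502 and 0.0538 m and horizontal distance between spacer and pad below 0.04 m and height (world z) of spacer between 0.003 and 0.01 m and angle between spacer's own z axis and vertical below 0.06 rad and linear speed of spacer below 0.01 m/s and contact force between spacer and the fingers below 0.1 N); the robot touches nothing.
It fails at once if the spacer presses the fence, a divider or the rack with more than 15 N (20 N for all together) (contact force between spacer and fence above 15 N or contact force between spacer and div1 above 15 N or contact force between spacer and div2 above 15 N or contact force between spacer and div3 above 15 N or contact force between spacer and rack above 20 N).
It fails at once if the gripper presses on the rack or a divider with more than 2 N (contact force between any of the fingers, the arm and rack above 2 N).
It fails at once if a bystander is moved by more than 20 mm (distance of any of plate_small, collar, wrench, tape, shaker, dumbbell, chalk_bowl from where it was at the start of the episode above 0.02 m).
It also fails if it takes over 67 s, if anything falls off the work surface, if the arm or the gripper's body presses on something with over 40 N, if the wrist force passes 120 N, or if a joint passes its speed limit or range.

## Working session

There is one attempt and no reset: what is moved stays moved. The work goes in short steps, Python scripts to look and compute and a tool call to move; the robot and the scene stay as the last step left them, time stands still between calls to the robot, and variables do not carry over. Pictures are saved under pics/ and viewed, at most 10 in all, crops included, and the job is handed in when it is done.

Besides the shell and the picture viewer there is one more tool, called by a JSON object that holds its "op" and its "data". jog_arm: Moves the arm, as the interface text tells. Its arguments: {"type":"object","properties":{"rows":{"type":"array"},"squeeze":{"type":"number"}},"required":["rows"]}

```bash
mkdir -p pics; ls; python3 - <<'E'
from plant import env
import cv2,numpy as np
for c in ["scene","top"]:
    p,d=env.capture(c); cv2.imwrite(f"pics/{c}0.png",p[:,:,::-1]); np.savez(f"{c}0.npz",p=p,d=d)
    print(c,{k:np.round(v,3).tolist() for k,v in env.camera_params(c).items()})
print(env.observe())
E
```

```text
pics
scene {'fx': 529.289, 'fy': 529.289, 'cx': 325.825, 'cy': 240.927, 'R': [[0.095, 0.995, -0.007], [0.86, -0.085, -0.503], [-0.501, 0.042, -0.865]], 't': [-88.287, -358.531, 1629.926]}
top {'fx': 570.908, 'fy': 570.908, 'cx': 317.801, 'cy': 245.172, 'R': [[-0.018, -1.0, 0.004], [-0.996, 0.017, -0.082], [0.082, -0.006, -0.997]], 't': [35.665, 465.668, 1551.709]}
{'time': 0.1, 'joints': array([-1.30931053e+00,  1.81456144e-01,  1.60786798e+00,  3.01055160e-05,
        1.35377188e+00, -2.06291659e-01]), 'joint_vel': array([-0.0018755 , -0.00041268, -0.00198956, -0.00089016, -0.0011896 ,
       -0.00160612]), 'joint_efforts': array([ 7.62038599e-04, -4.34817910e+01, -3.42695475e+01,  7.05022551e-02,
        3.39911738e-02, -3.24877089e-05]), 'position': array([ 259.17801374, -512.7672409 ,  237.92552606]), 'ee_rot': array([[ 8.92575637e-01,  4.50897552e-01, -3.60241012e-04],
       [ 4.50897570e-01, -8.92574507e-01,  1.45984946e-03],
       [ 3.36700603e-04, -1.46545786e-03, -9.99998870e-01]]), 'ft_force': array([-0.61228437, -0.4090435 ,  0.77463037]), 'moment': array([-0.02342581, -0.00930318, -0.05159545]), 'gripper_force': 0.0, 'gripper_width': 0.9956841752779092}
```

View pics/scene0.png

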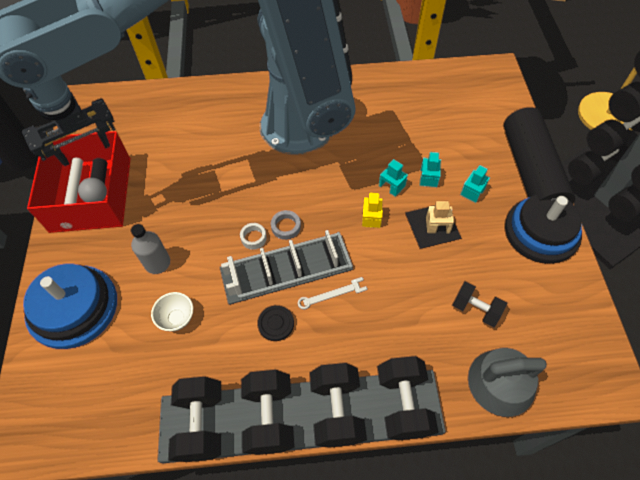

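View pics/top0.png

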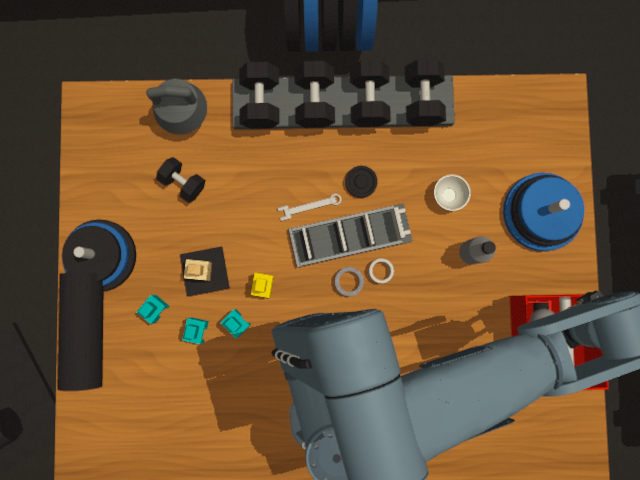

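The scene view shows the rack at about (290,268), with its fence at the left end (232,272), and the wooden spacer on its black pad at (438,217). Three turquoise look-alikes are near (430,175) and a yellow one is at (373,210). In the top view the rack runs from (402,222), the fence, to (305,245), and the spacer is at (197,270).

```bash
cat > h.py <<'E'
from plant import env
import numpy as np, cv2
def cloud(d,cp):
    v,u=np.mgrid[0:480,0:640]
    P=np.stack([(u-cp["cx"])/cp["fx"]*d,(v-cp["cy"])/cp["fy"]*d,d],-1)
    X=(P-cp["t"])@cp["R"]   # R^T (P-t)
    X[d<=0]=np.nan
    return X
def rect(X,m):
    q=X[m][:,:2]; q=q[~np.isnan(q).any(1)].astype(np.float32)
    (c,s,a)=cv2.minAreaRect(q); return len(q),np.round(c,1),np.round(s,1),round(a,1),np.round(q.mean(0),1)
def comps(X,m,minn=8):
    n,l,st,ce=cv2.connectedComponentsWithStats(m.astype(np.uint8),connectivity=8)
    for i in range(1,n):
        if st[i,4]>=minn: print(ce[i].round(0),rect(X,l==i),"z",np.nanmedian(X[l==i][:,2]).round(1))
E
python3 - <<'E'
from h import *
for cam in ["top","scene"]:
    z=np.load(cam+"0.npz");cp=env.camera_params(cam);X=cloud(z["d"],cp)
    Z=X[...,2]
    r=env.silhouettes(cam,"rack"); print(cam,[(x["conf"],x["centre"]) for x in r])
    m=cv2.dilate(r[0]["region"].astype(np.uint8),np.ones((9,9)))>0
    print("rack",rect(X,r[0]["region"]&(Z<40)))
    comps(X,m&(Z>55)&(Z<85))
    r=env.silhouettes(cam,"spacer"); print([(x["conf"],x["centre"]) for x in r])
    for x in r:
        m=x["region"]
        if len(X[m]): print("sp",x["centre"],rect(X,m&(Z>30)),"grip",rect(X,m&(Z>85)) if (m&(Z>85)).sum()>5 else None, np.nanmax(Z[m]).round())
    r=env.silhouettes(cam,"pad");
    for x in r[:1]: print("pad",x["conf"],x["centre"],rect(X,x["region"]&(Z<20)))
E
```

```text
top [(0.66, [348.5, 233.4])]
rack (4028, array([494.6, -60.5]), array([112.4, 328.3]), 11.5, array([490.7, -53.3], dtype=float32))
[399. 223.] (188, array([ 521.5, -197.7]), array([83.3, 30.9]), 12.3, array([ 518.1, -190.9], dtype=float32)) z 68.1
[369. 229.] (108, array([ 503.1, -109.3]), array([82.7,  9.9]), 12.5, array([ 502.9, -108.7], dtype=float32)) z 69.0
[341. 235.] (101, array([488.1, -35.2]), array([82.2,  8.3]), 11.9, array([487.4, -35. ], dtype=float32)) z 68.9
[306. 243.] (95, array([468.9,  59.2]), array([83.6,  7.9]), 11.9, array([468.1,  59. ], dtype=float32)) z 70.1
[(0.95, [232.9, 323.0]), (0.87, [260.2, 284.2]), (0.86, [200.6, 269.5]), (0.86, [151.4, 309.9]), (0.6, [195.2, 327.1]), (0.51, [340.2, 235.4])]
sp [232.9, 323.0] (462, array([257.7, 254.1]), array([61. , 50.8]), 44.8, array([258.4, 251.4], dtype=float32)) grip (139, array([257. , 253.6]), array([33.1, 26.1]), 45.5, array([257. , 253.3], dtype=float32)) 105.0
sp [260.2, 284.2] (430, array([358.7, 180.7]), array([50.1, 59.5]), 79.2, array([358.4, 179.1], dtype=float32)) grip (133, array([358.8, 181. ]), arr
[... 2205 characters left out ...]
2.8, array([268.8, 249.9], dtype=float32)) grip (127, array([260.2, 252.4]), array([32.8, 30.2]), 43.2, array([262.7, 250.6], dtype=float32)) 103.0
sp [474.1, 184.5] (507, array([303. , 473.9]), array([50.3, 65.3]), 50.0, array([311.2, 469.1], dtype=float32)) grip (132, array([302.2, 474.8]), array([26.7, 39.4]), 51.1, array([304.6, 472.9], dtype=float32)) 104.0
sp [439.0, 213.7] (576, array([404. , 352.8]), array([62.7, 55.8]), 86.5, array([412.6, 347.2], dtype=float32)) grip (164, array([405.9, 349.4]), array([35.3, 28.5]), 84.6, array([407.9, 348. ], dtype=float32)) 111.0
pad 0.79 [424.3, 228.6] (980, array([402.9, 339.9]), array([120.7, 119.3]), 9.5, array([418.8, 328.7], dtype=float32))
```

{"op": "jog_arm", "data": {"rows": [0, 18, 30, 8, 0, 0, -15, 0, 18, 30, 8, 0, 0, -15, 0, 18, 30, 8, 0, 0, -15, 0, 18, 30, 8, 0, 0, -15, 0, 18, 30, 8, 0, 0, -15, 0, 18, 30, 8, 0, 0, -15, 0, 18, 30, 8, 0, 0, -15, 0, 18, 30, 8, 0, 0, -15]}}

```text
time: 1.2
position: [441.5, -209.6, 320.6]
ee_rot: [[0.978, 0.21, 0.003], [0.21, -0.978, -0.001], [0.003, 0.001, -1.0]]
ft_force: [0.4, 0.0, 1.2]
gripper_width: 0.999
gripper_force: 0.0
```

{"op": "jog_arm", "data": {"rows": [0, 3, 14, 4, 0, 0, 0, 0, 3, 14, 4, 0, 0, 0, 0, 3, 14, 4, 0, 0, 0, 0, 3, 14, 4, 0, 0, 0, 0, 3, 14, 4, 0, 0, 0]}}

```text
time: 1.7
position: [469.4, -73.0, 358.8]
ee_rot: [[0.978, 0.207, 0.0], [0.207, -0.978, -0.001], [0.0, 0.001, -1.0]]
ft_force: [0.3, 0.1, -0.2]
gripper_width: 0.998
gripper_force: 0.0
```

```bash
python3 - <<'E'
from h import *
s=env.observe(); cp=env.camera_params("wrist"); p,d=env.capture("wrist"); cv2.imwrite("pics/w1.png",p[:,:,::-1])
np.savez("w1.npz",p=p,d=d,**cp)
print(s["position"],s["joints"].round(2)); C=-cp["R"].T@cp["t"]; print("cam",C.round(1),cp["R"].round(3).tolist())
X=cloud(d,cp); Z=X[...,2]
m=(Z>60)&(Z<80); m[:, :]&=True
comps(X,m,60)
E
```

```text
[469.39548982 -72.98328    358.82421957] [-0.4  -0.13  1.68 -0.    1.59  0.96]
cam [551.9 -54.4 505.4] [[0.207, -0.978, 0.002], [-0.926, -0.195, 0.324], [-0.317, -0.068, -0.946]]
[205. 157.] (658, array([469.8,  58.4]), array([83.5,  9. ]), 11.7, array([471.4,  57.6], dtype=float32)) z 69.9
[289. 157.] (542, array([489.4, -35.9]), array([82.7,  8.2]), 11.8, array([491.1, -35.8], dtype=float32)) z 70.2
[354. 157.] (553, array([ 505. , -109.7]), array([82.6,  8.2]), 11.7, array([ 506.2, -109. ], dtype=float32)) z 70.1
[425. 158.] (925, array([ 521.2, -189.9]), array([83.7, 12.7]), 12.1, array([ 522.3, -188.6], dtype=float32)) z 70.2
[100. 223.] (327, array([364.3, 171.8]), array([40.2, 20.1]), 26.5, array([367.3, 172.2], dtype=float32)) z 70.5
[550. 246.] (603, array([ 448.9, -378.7]), array([31.1, 68.7]), 70.4, array([ 450.9, -371.4], dtype=float32)) z 70.5
[ 41. 285.] (344, array([266.9, 245. ]), array([33.8,  5.4]), 44.0, array([267.3, 244.7], dtype=float32)) z 70.3
[213. 438.] (1372, array([59.2,  0.3]), array([174. ,  57.3]), 89.9, array([58.8, -2. ], dtype=float32)) z 70.2
```

View pics/w1.png

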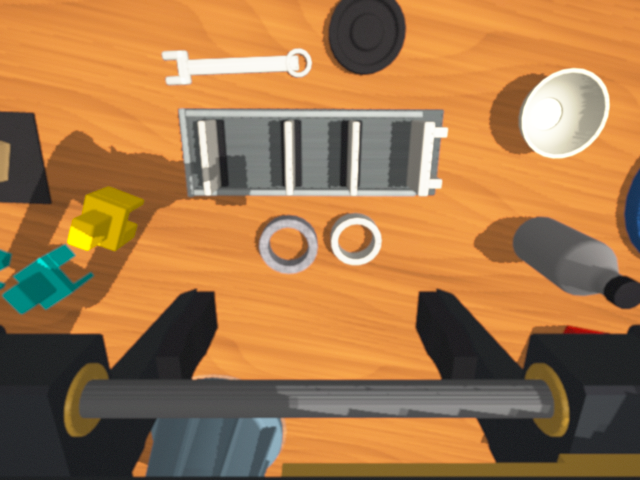

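The wrist view shows the rack clearly: fence at (425,158), dividers at about (354,157), (289,157) and (205,157). Part of the pad and spacer shows at the left edge. I now move over the spacer to see which side its hook is on.

{"op": "jog_arm", "data": {"rows": [0, -7, 41, -6, 0, 0, -18, 0, -7, 41, -6, 0, 0, -18, 0, -7, 41, -6, 0, 0, -18, 0, -7, 41, -6, 0, 0, -18, 0, -7, 41, -6, 0, 0, -18, 0, -7, 41, -6, 0, 0, -18, 0, -7, 41, -6, 0, 0, -18, 0, -7, 41, -6, 0, 0, -18]}}

```text
time: 2.55
position: [405.0, 306.1, 302.2]
ee_rot: [[0.994, -0.111, -0.0], [-0.111, -0.994, -0.001], [-0.0, 0.001, -1.0]]
ft_force: [1.3, -0.7, 0.1]
gripper_width: 0.995
gripper_force: 0.0
```

{"op": "jog_arm", "data": {"rows": [0, 0, 1, 0, 0, 0, 0, 0, 0, 1, 0, 0, 0, 0]}}

```text
time: 2.75
position: [404.9, 315.8, 302.0]
ee_rot: [[0.994, -0.107, -0.002], [-0.107, -0.994, -0.001], [-0.002, 0.002, -1.0]]
ft_force: [0.9, -0.7, 0.2]
gripper_width: 0.999
gripper_force: 0.0
```

```bash
cat > look.py <<'E'
from h import *
import sys
n=sys.argv[1]
s=env.observe(); cp=env.camera_params("wrist"); p,d=env.capture("wrist"); cv2.imwrite(f"pics/{n}.png",p[:,:,::-1])
np.savez(n+".npz",p=p,d=d,**cp)
print(s["time"],s["position"].round(1),s["joints"].round(2))
X=cloud(d,cp); Z=X[...,2]
for a,b in [(95,112),(52,66),(-3,3),(3.5,9)]:
    print("slice",a,b); comps(X,(Z>a)&(Z<b),200)
E
python3 look.py w2
```

```text
2.75 [404.9 315.8 302. ] [ 0.43 -0.01  1.68 -0.    1.47  2.11]
slice 95 112
[280. 204.] (993, array([403.7, 351.5]), array([33.7, 26. ]), 83.1, array([404.6, 350.9], dtype=float32)) z 104.2
[458. 228.] (858, array([360.1, 181.3]), array([25.6, 34. ]), 79.5, array([361. , 181.7], dtype=float32)) z 98.4
[ 17. 294.] (2788, array([344.5, 637.4]), array([ 36. , 111.8]), 88.7, array([338.8, 633. ], dtype=float32)) z 102.0
[388. 324.] (654, array([258.9, 254.1]), array([33.6, 25.6]), 44.1, array([259.9, 254.4], dtype=float32)) z 98.3
[290. 346.] (615, array([241.9, 362.8]), array([25.8, 33.7]), 76.8, array([243.2, 362.6], dtype=float32)) z 98.2
slice 52 66
[568.  96.] (781, array([468.9,  62.4]), array([83.4,  6.3]), 9.1, array([470.6,  62.8], dtype=float32)) z 59.3
[ 67. 190.] (3817, array([397. , 577.2]), array([275.8,  71.4]), 2.1, array([428.2, 578.5], dtype=float32)) z 53.9
[280. 188.] (1514, array([403.6, 355.1]), array([60.1, 50.7]), 83.2, array([411.1, 354. ], dtype=float32)) z 60.4
[439. 209.] (1348, array([359.9, 180.9]), array([50.2, 60.5]), 78.9, array([368.7, 187. ], dtype=floa
[... 470 characters left out ...]
2)) z 0.5
[630. 183.] (633, array([361.2, -58.3]), array([47.6, 25. ]), 8.6, array([359.6, -59.6], dtype=float32)) z 0.6
[302. 444.] (16916, array([-13.7, 369.5]), array([574. , 121.9]), 83.7, array([ -4.8, 382.7], dtype=float32)) z 0.3
slice 3.5 9
[500.  12.] (880, array([552.6, 104.3]), array([75. , 33.3]), 83.7, array([558.8, 109.5], dtype=float32)) z 7.8
[503. 107.] (243, array([461.3,  98.9]), array([108.9,   3.1]), 11.5, array([464.3, 100.1], dtype=float32)) z 6.5
[300. 178.] (7030, array([401.5, 342.9]), array([120. , 120.2]), 9.8, array([408.4, 334.9], dtype=float32)) z 6.5
[607. 172.] (227, array([374.4, -30.9]), array([29.9, 77. ]), 70.6, array([377.8, -25.1], dtype=float32)) z 6.1
```

View pics/w2.png

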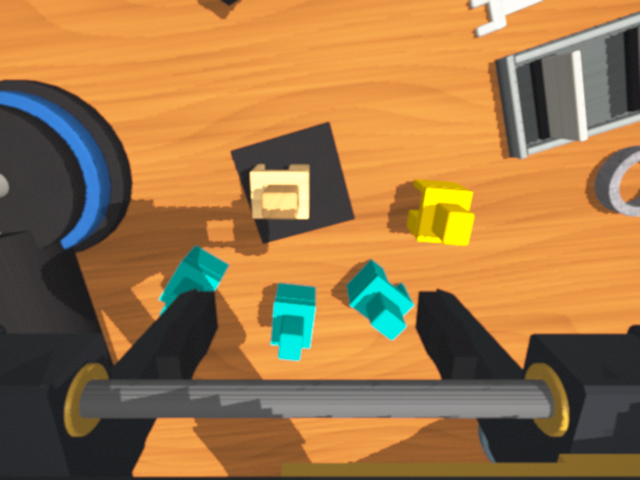

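```bash
python3 - <<'E'
from h import *
z=np.load("w2.npz"); cp={k:z[k] for k in ["fx","fy","cx","cy","R","t"]}
X=cloud(z["d"],cp);Z=X[...,2]
m=np.zeros(Z.shape,bool); m[150:230,240:320]=1
a=np.radians(-6.85); c=np.array([403.6,355.1]); Y=(X[...,:2]-c)@np.array([-np.sin(a),np.cos(a)])
for lo,hi in [(12,25),(25,42),(56,66),(98,110)]:
    q=Y[m&(Z>lo)&(Z<hi)]; print(lo,np.histogram(q,np.arange(-34,36,4))[0], q.min().round(1) if len(q) else '',q.max().round(1) if len(q) else '')
cv2.imwrite("pics/c2.png",cv2.resize(z["p"][140:240,230:330,::-1],(500,500)))
E
```

```text
12 [ 0  6  8  5  8  6  4  0  0  0  0  0  0  2 11  4  0] -29.2 29.2
25 [ 0 10  7  8  8  7  3  0  0  0  0  0  0  0 13  8  0] -29.5 29.5
56 [ 19 168 189 131  55  54  52  47  52  53  53  57  71 150 176 168   2] -30.1 30.0
98 [  0   0   0  76 114 129 115 112 118 118 117  80   0   0   0   0   0] -20.4 13.3
```

View pics/c2.png

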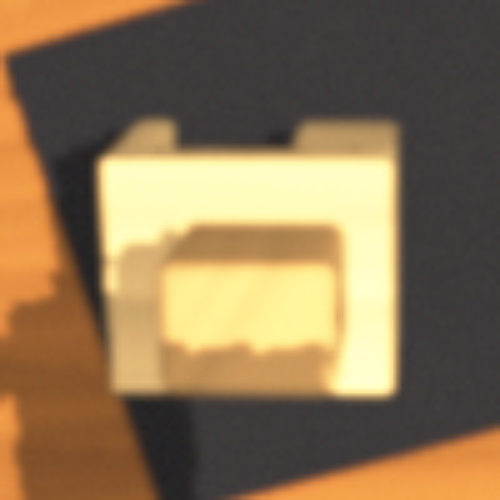

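The crop shows the wide block leg at the right (350,135), world -y, and the thin hook leg at the left (150,135), world +y. The grip block sits about 3.5 mm off the middle, towards the block side. No flip is needed, so I grasp.

{"op": "jog_arm", "data": {"rows": [0, -0.12, 3.57, 0, 0, 0, -0.7, 0, -0.12, 3.57, -5, 0, 0, -0.7, 0, -0.12, 3.57, -10, 0, 0, -0.7, 0, -0.12, 3.57, -15, 0, 0, -0.7, 0, -0.12, 3.57, -19, 0, 0, -0.7, 0, -0.12, 3.57, -22, 0, 0, -0.7, 0, -0.12, 3.57, -23.2, 0, 0, -0.7, 0, -0.12, 3.57, -23.2, 0, 0, -0.7]}}

```text
time: 3.6
position: [403.5, 349.7, 70.0]
ee_rot: [[0.992, -0.123, -0.003], [-0.123, -0.992, -0.002], [-0.002, 0.002, -1.0]]
ft_force: [0.0, 0.2, 0.3]
gripper_width: 1.002
gripper_force: 0.0
```

{"op": "jog_arm", "data": {"rows": [255, 0, 0, 0, 0, 0, 0, 255, 0, 0, 0, 0, 0, 0, 255, 0, 0, 0, 0, 0, 0, 255, 0, 0, 0, 0, 0, 0, 255, 0, 0, 0, 0, 0, 0, 255, 0, 0, 0, 0, 0, 0, 255, 0, 0, 0, 0, 0, 0, 255, 0, 0, 0, 0, 0, 0], "squeeze": 45}}

```text
time: 4.4
position: [403.3, 351.9, 71.2]
ee_rot: [[0.993, -0.12, -0.0], [-0.12, -0.993, -0.0], [-0.0, 0.0, -1.0]]
ft_force: [-0.9, -0.4, 1.3]
gripper_width: 0.381
gripper_force: 45.0
```

{"op": "jog_arm", "data": {"rows": [255, 0, 0, 3, 0, 0, 0, 255, 0, 0, 7, 0, 0, 0, 255, 0, 0, 10, 0, 0, 0, 255, 0, 0, 12, 0, 0, 0, 255, 0.8, -3.5, 12, 0, 0, 1.5, 255, 1.8, -8, 12, 0, 0, 4, 255, 2.7, -12.5, 12, 0, 0, 6, 255, 3.7, -17, 12, 0, 0, 8]}}

```text
time: 5.2
position: [439.9, 180.4, 190.8]
ee_rot: [[1.0, 0.022, -0.001], [0.022, -1.0, -0.0], [-0.001, 0.0, -1.0]]
ft_force: [1.6, -0.2, -1.8]
gripper_width: 0.38
gripper_force: 45.0
```

{"op": "jog_arm", "data": {"rows": [255, 1, -4.5, 0, 0, 0, 2, 255, 2, -9, 0, 0, 0, 4, 255, 3, -13.5, 0, 0, 0, 6, 255, 4, -18, 0, 0, 0, 8, 255, 5, -22.5, 0, 0, 0, 9.5, 255, 6, -27, 0, 0, 0, 10.6, 255, 6.6, -30.2, -1, 0, 0, 10.6, 255, 6.6, -30.2, -1, 0, 0, 10.6]}}

```text
time: 6.0
position: [506.0, -123.8, 179.8]
ee_rot: [[0.98, 0.198, -0.002], [0.198, -0.98, -0.0], [-0.002, -0.0, -1.0]]
ft_force: [-0.4, 0.3, -2.4]
gripper_width: 0.383
gripper_force: 45.0
```

{"op": "jog_arm", "data": {"rows": [255, 0, 0, 0, 0, 0, 0, 255, 0, 0, 0, 0, 0, 0, 255, 0, 0, 0, 0, 0, 0]}}

```text
time: 6.3
position: [506.3, -118.9, 181.3]
ee_rot: [[0.979, 0.204, -0.0], [0.204, -0.979, 0.0], [0.0, -0.0, -1.0]]
ft_force: [-0.4, -0.7, -1.4]
gripper_width: 0.383
gripper_force: 45.0
```

```bash
cat > look2.py <<'E'
from h import *
import sys
n=sys.argv[1]
s=env.observe(); cp=env.camera_params("wrist"); p,d=env.capture("wrist"); cv2.imwrite(f"pics/{n}.png",p[:,:,::-1])
np.savez(n+".npz",p=p,d=d,**cp)
F=[s["ft_force"]]
s2=env.observe()
R=s["ee_rot"]; yaw=np.degrees(np.arctan2(-R[0,1],R[1,1]))
print(s["time"],s["position"].round(2),s2["position"].round(2),"angy",np.degrees(np.arctan2(R[1,1],R[0,1])).round(2),s["joints"].round(2),s2["ft_force"].round(2))
th=np.radians(11.75);u=np.array([-np.sin(th),np.cos(th)]);v=np.array([u[1],-u[0]]);Fo=np.array([520.0,-184.0])
print("tcp s",((s["position"][:2]-Fo)@u).round(2),"v",((s["position"][:2]-Fo)@v).round(2))
X=cloud(d,cp);Z=X[...,2]
S=(X[...,:2]-Fo)@u;V=(X[...,:2]-Fo)@v
roi=(abs(V)<60)&(S>-40)&(S<300)
n_,l,st,ce=cv2.connectedComponentsWithStats((roi&(Z>66)&(Z<74)).astype(np.uint8))
for i in range(1,n_):
    if st[i,4]>60:
        k=l==i; print("plate",ce[i].round(),"S %.1f..%.1f mean %.1f"%(*np.percentile(S[k],[2,98]),S[k].mean()),"V %.1f..%.1f"%tuple(np.percentile(V[k],[1,99])),rect(X,k)[3])
z0=s["position"][2]-65
for a,b in [(2,38),(49,58),(90,102)]:
    k=roi&(Z>z0+a)&(Z<z0+b)&(Z>76)
    if k.sum()>20:print("spacer",a,"n",k.sum(),"S %.1f..%.1f"%tuple(np.percentile(S[k],[1,99])),"V %.1f..%.1f"%tuple(np.percentile(V[k],[1,99])),"z %.1f"%(np.median(Z[k])-z0),rect(X,k)[1:4])
E
python3 look2.py w3
```

```text
6.3 [ 506.27 -118.86  181.29] [ 506.36 -118.93  181.41] angy -78.2 [-0.46  0.12  1.8   0.    1.22  0.91] [-0.33 -0.1  -2.45]
tcp s 66.57 v -0.18
plate [ 67. 225.] S 243.3..251.1 mean 246.5 V -40.4..41.2 11.4
plate [200. 225.] S 147.3..154.9 mean 150.7 V -40.0..41.3 11.7
plate [304. 204.] S 72.4..79.8 mean 76.0 V -5.5..41.4 11.1
plate [418. 225.] S -11.4..0.0 mean -5.3 V -40.2..41.4 11.6
spacer 2 n 1237 S 41.5..100.0 V 16.1..25.5 z 21.4 (array([ 524.1, -110.9]), array([13.3, 59.6]), 12.1)
spacer 49 n 5062 S 41.6..100.3 V 3.6..25.3 z 54.5 (array([ 519.5, -111.6]), array([23.4, 60.4]), 13.0)
spacer 90 n 8083 S 36.5..98.3 V -9.5..13.4 z 98.2 (array([ 508. , -117.8]), array([24.4, 66. ]), 11.7)
```

View pics/w3.png

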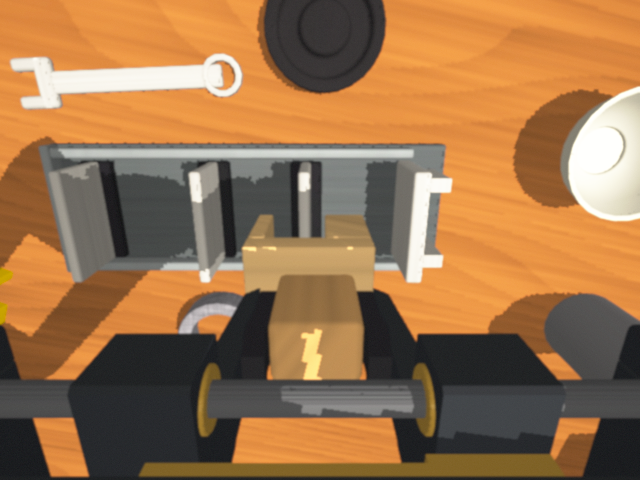

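The wrist view shows the spacer hanging straight over the first divider: divider at (304,180), hook leg at (258,228), block leg at (345,228), and the slot lined up. I lower it.

{"op": "jog_arm", "data": {"rows": [255, 0, 0, -2, 0, 0, 0, 255, 0, 0, -4, 0, 0, 0, 255, 0, 0, -6, 0, 0, 0, 255, 0, 0, -7.5, 0, 0, 0, 255, 0, 0, -8, 0, 0, 0, 255, 0, 0, -8, 0, 0, 0, 255, 0, 0, -8, 0, 0, 0, 255, 0, 0, -8, 0, 0, 0]}}

```text
time: 7.15
position: [507.1, -120.3, 102.3]
ee_rot: [[0.979, 0.203, 0.002], [0.203, -0.979, -0.001], [0.002, 0.001, -1.0]]
ft_force: [0.8, -0.1, -2.1]
gripper_width: 0.382
gripper_force: 45.0
```

```bash
cat > st.py <<'E'
from plant import env
import numpy as np,sys
th=np.radians(11.75);u=np.array([-np.sin(th),np.cos(th)]);v=np.array([u[1],-u[0]]);Fo=np.array([520.0,-184.0])
for i in range(int(sys.argv[1]) if len(sys.argv)>1 else 3):
    env.capture("scene"); s=env.observe();p=s["position"][:2]-Fo;f=s["ft_force"]
    print(round(s["time"],2),"s %.2f v %.2f z %.2f"%(p@u,p@v,s["position"][2]),"Fu %.2f Fv %.2f Fz %.2f"%(f[:2]@u,f[:2]@v,f[2]),s["moment"].round(2))
E
python3 st.py
```

```text
7.2 s 64.98 v 0.28 z 102.20 Fu 0.32 Fv 0.06 Fz -0.75 [ 0.02 -0.01 -0.05]
7.25 s 64.97 v 0.20 z 102.12 Fu -0.42 Fv 0.07 Fz -2.73 [ 0.04  0.03 -0.05]
7.3 s 65.03 v 0.06 z 101.92 Fu -0.39 Fv -0.37 Fz -1.98 [-0.03  0.    0.02]
```

{"op": "jog_arm", "data": {"rows": [255, 0.04, -0.2, 0, 0, 0, 0, 255, 0.08, -0.39, 0, 0, 0, 0, 255, 0.12, -0.59, 0, 0, 0, 0, 255, 0.16, -0.78, 0, 0, 0, 0, 255, 0.19, -0.93, 0, 0, 0, 0, 255, 0.22, -1.08, 0, 0, 0, 0, 255, 0.25, -1.22, 0, 0, 0, 0, 255, 0.285, -1.37, 0, 0, 0, 0]}}

```text
time: 8.1
position: [508.8, -132.7, 101.0]
ee_rot: [[0.979, 0.202, -0.001], [0.202, -0.979, 0.002], [-0.001, -0.003, -1.0]]
ft_force: [-0.7, 5.1, 0.1]
gripper_width: 0.382
gripper_force: 45.0
```

```bash
python3 st.py
```

```text
8.15 s 52.23 v -0.45 z 100.99 Fu 4.62 Fv 0.32 Fz -0.36 [ 1.19  0.14 -0.08]
8.2 s 52.24 v -0.46 z 100.99 Fu 5.81 Fv 1.38 Fz 0.82 [ 1.13  0.17 -0.08]
8.25 s 52.21 v -0.45 z 101.00 Fu 4.66 Fv 0.36 Fz -1.26 [ 1.17  0.19 -0.06]
```

{"op": "jog_arm", "data": {"rows": [255, 0.05, -0.24, 0, 0, 0, 0, 255, 0.1, -0.49, 0, 0, 0, 0, 255, 0.16, -0.78, 0, 0, 0, 0, 255, 0.22, -1.08, 0, 0, 0, 0, 255, 0.29, -1.37, 0, 0, 0, 0, 255, 0.34, -1.66, 0, 0, 0, 0, 255, 0.4, -1.96, 0, 0, 0, 0, 255, 0.44, -2.15, 0, 0, 0, 0]}}

```text
time: 9.05
position: [513.4, -154.6, 101.0]
ee_rot: [[0.979, 0.203, -0.001], [0.203, -0.979, 0.002], [-0.0, -0.002, -1.0]]
ft_force: [-0.7, 4.2, -0.3]
gripper_width: 0.385
gripper_force: 45.0
```

```bash
python3 st.py
```

```text
9.1 s 29.85 v -0.48 z 101.02 Fu 4.86 Fv 0.08 Fz -1.37 [ 1.06  0.13 -0.1 ]
9.15 s 29.87 v -0.48 z 101.02 Fu 5.12 Fv 0.78 Fz -0.04 [ 1.06  0.14 -0.13]
9.2 s 29.87 v -0.50 z 101.03 Fu 3.88 Fv 0.01 Fz -0.02 [ 1.1   0.1  -0.11]
```

{"op": "jog_arm", "data": {"rows": [255, 0.02, -0.1, 0, 0, 0, 0, 255, 0.04, -0.2, 0, 0, 0, 0, 255, 0.05, -0.25, 0, 0, 0, 0, 255, 0.05, -0.25, 0, 0, 0, 0, 255, 0.05, -0.25, 0, 0, 0, 0]}}

```text
time: 9.7
position: [513.9, -157.4, 101.0]
ee_rot: [[0.979, 0.203, -0.0], [0.203, -0.979, 0.001], [-0.0, -0.001, -1.0]]
ft_force: [-0.5, 5.5, -0.4]
gripper_width: 0.381
gripper_force: 45.0
```

```bash
python3 st.py
```

```text
9.75 s 27.29 v -0.52 z 101.03 Fu 4.68 Fv 0.42 Fz -1.00 [ 1.2   0.12 -0.11]
9.8 s 27.30 v -0.53 z 101.03 Fu 5.52 Fv 0.66 Fz -0.55 [ 1.21  0.14 -0.08]
9.85 s 27.29 v -0.53 z 101.02 Fu 4.36 Fv -0.12 Fz -1.43 [ 1.17  0.1  -0.08]
```

{"op": "jog_arm", "data": {"rows": [255, 0.015, -0.06, 0, 0, 0, 0, 255, 0.02, -0.1, 0, 0, 0, 0, 255, 0.02, -0.1, 0, 0, 0, 0]}}

```text
time: 10.15
position: [514.1, -158.5, 101.0]
ee_rot: [[0.979, 0.203, -0.0], [0.203, -0.979, 0.001], [-0.0, -0.001, -1.0]]
ft_force: [-0.5, 4.5, -1.5]
gripper_width: 0.382
gripper_force: 45.0
```

```bash
python3 st.py
```

```text
10.2 s 26.18 v -0.52 z 101.04 Fu 4.91 Fv 0.40 Fz -0.48 [ 1.16  0.15 -0.13]
10.25 s 26.20 v -0.52 z 101.04 Fu 5.58 Fv 1.24 Fz -1.76 [ 1.16  0.13 -0.08]
10.3 s 26.19 v -0.54 z 101.04 Fu 4.29 Fv 1.63 Fz -1.48 [ 1.2   0.12 -0.08]
```

{"op": "jog_arm", "data": {"rows": [255, 0.01, -0.05, 0, 0, 0, 0, 255, 0.02, -0.08, 0, 0, 0, 0, 255, 0.02, -0.08, 0, 0, 0, 0]}}

```text
time: 10.6
position: [514.2, -158.8, 101.0]
ee_rot: [[0.979, 0.203, -0.001], [0.203, -0.979, 0.001], [-0.0, -0.002, -1.0]]
ft_force: [-1.2, 7.0, -0.2]
gripper_width: 0.38
gripper_force: 45.0
```

```bash
python3 st.py
```

```text
10.65 s 25.81 v -0.53 z 101.00 Fu 6.08 Fv 1.33 Fz 0.04 [ 1.42  0.19 -0.17]
10.7 s 25.81 v -0.54 z 100.97 Fu 5.76 Fv 0.83 Fz -0.41 [ 1.5   0.21 -0.13]
10.75 s 25.79 v -0.51 z 101.00 Fu 6.09 Fv 0.64 Fz -0.57 [ 1.47  0.21 -0.12]
```

{"op": "jog_arm", "data": {"rows": [255, 0.01, -0.05, 0, 0, 0, 0, 255, 0.01, -0.05, 0, 0, 0, 0, 255, 0.01, -0.05, 0, 0, 0, 0, 255, 0.01, -0.05, 0, 0, 0, 0]}}

```text
time: 11.15
position: [514.2, -158.9, 100.9]
ee_rot: [[0.979, 0.203, -0.001], [0.203, -0.979, 0.002], [-0.001, -0.002, -1.0]]
ft_force: [-1.1, 7.2, 0.2]
gripper_width: 0.383
gripper_force: 45.0
```

```bash
python3 st.py 4
```

```text
11.2 s 25.72 v -0.54 z 100.95 Fu 7.89 Fv 1.47 Fz 0.80 [ 1.79  0.25 -0.18]
11.25 s 25.68 v -0.52 z 100.99 Fu 8.71 Fv 0.19 Fz -0.04 [ 1.77  0.21 -0.13]
11.3 s 25.69 v -0.56 z 100.95 Fu 7.35 Fv 0.68 Fz 0.10 [ 1.81  0.24 -0.19]
11.35 s 25.70 v -0.54 z 100.94 Fu 7.48 Fv 1.18 Fz 0.64 [ 1.81  0.23 -0.18]
```

{"op": "jog_arm", "data": {"rows": [255, -0.03, 0.15, 0, 0, 0, 0, 255, -0.1, 0.49, 0, 0, 0, 0, 255, -0.18, 0.88, 0, 0, 0, 0, 255, -0.25, 1.2, 0, 0, 0, 0, 255, -0.25, 1.2, 0, 0, 0, 0, 255, -0.25, 1.2, 2, 0, 0, 0, 255, -0.25, 1.2, 4.5, 0, 0, 0, 255, -0.25, 1.2, 6.5, 0, 0, 0]}}

```text
time: 12.15
position: [512.3, -148.4, 167.4]
ee_rot: [[0.979, 0.203, 0.001], [0.203, -0.979, -0.001], [0.0, 0.001, -1.0]]
ft_force: [0.7, 0.1, -1.8]
gripper_width: 0.383
gripper_force: 45.0
```

{"op": "jog_arm", "data": {"rows": [255, 0, 0, 0.5, 0, 0, 0, 255, -0.6, 3, 0.5, 0, 0, 0, 255, -1.3, 6.5, 0.5, 0, 0, 0, 255, -1.9, 9.3, 0.5, 0, 0, 0, 255, -2.1, 10.07, 0.5, 0, 0, 0, 255, -2.1, 10.07, 0.5, 0, 0, 0, 255, -2.1, 10.07, 0.5, 0, 0, 0]}}

```text
time: 12.85
position: [491.4, -48.1, 171.0]
ee_rot: [[0.979, 0.203, 0.0], [0.203, -0.979, -0.001], [0.0, 0.001, -1.0]]
ft_force: [0.4, -0.0, -2.1]
gripper_width: 0.379
gripper_force: 45.0
```

```bash
python3 look2.py w4
```

```text
12.85 [491.42 -48.14 171.04] [491.52 -48.42 171.14] angy -78.29 [-0.34  0.07  1.87 -0.    1.2   1.03] [ 0.32 -1.53 -1.49]
tcp s 138.83 v -0.32
plate [161. 230.] S 243.6..251.2 mean 246.9 V -40.1..41.1 11.7
plate [299. 205.] S 147.7..155.3 mean 151.5 V -1.9..41.6 11.1
plate [447. 229.] S 44.6..52.2 mean 48.9 V -40.2..41.3 12.1
plate [525. 229.] S -11.1..0.3 mean -4.6 V -40.2..41.3 11.8
spacer 2 n 1240 S 113.5..172.2 V 15.8..25.3 z 21.5 (array([509.5, -40.3]), array([13. , 59.5]), 12.3)
spacer 49 n 5057 S 113.8..172.5 V 3.6..25.1 z 54.4 (array([504., -41.]), array([24.1, 60.4]), 12.4)
spacer 90 n 8078 S 108.8..170.6 V -9.7..13.2 z 98.2 (array([493., -47.]), array([24.6, 66.3]), 12.5)
```

{"op": "jog_arm", "data": {"rows": [255, 0, 0, -2, 0, 0, 0, 255, 0, 0, -4, 0, 0, 0, 255, 0, 0, -6, 0, 0, 0, 255, 0, 0, -7, 0, 0, 0, 255, 0, 0, -7, 0, 0, 0, 255, 0, 0, -7, 0, 0, 0]}}

```text
time: 13.5
position: [491.6, -48.1, 101.6]
ee_rot: [[0.979, 0.202, 0.0], [0.202, -0.979, -0.0], [0.0, 0.0, -1.0]]
ft_force: [0.9, -0.0, -1.8]
gripper_width: 0.384
gripper_force: 45.0
```

{"op": "jog_arm", "data": {"rows": [255, 0.04, -0.2, 0, 0, 0, 0, 255, 0.08, -0.39, 0, 0, 0, 0, 255, 0.12, -0.59, 0, 0, 0, 0, 255, 0.16, -0.78, 0, 0, 0, 0, 255, 0.19, -0.93, 0, 0, 0, 0, 255, 0.22, -1.08, 0, 0, 0, 0, 255, 0.25, -1.22, 0, 0, 0, 0, 255, 0.285, -1.37, 0, 0, 0, 0]}}

```text
time: 14.3
position: [493.8, -60.1, 101.1]
ee_rot: [[0.979, 0.203, -0.001], [0.203, -0.979, 0.002], [-0.0, -0.002, -1.0]]
ft_force: [0.1, 5.4, 0.8]
gripper_width: 0.382
gripper_force: 45.0
```

```bash
python3 st.py
```

```text
14.35 s 126.41 v -0.45 z 101.16 Fu 4.76 Fv 0.72 Fz 0.19 [ 1.19  0.2  -0.08]
14.4 s 126.40 v -0.48 z 101.14 Fu 5.19 Fv 0.62 Fz 0.48 [ 1.17  0.14 -0.14]
14.45 s 126.35 v -0.46 z 101.16 Fu 5.33 Fv 0.74 Fz 0.91 [ 1.2   0.16 -0.12]
```

{"op": "jog_arm", "data": {"rows": [255, 0.05, -0.24, 0, 0, 0, 0, 255, 0.11, -0.54, 0, 0, 0, 0, 255, 0.17, -0.83, 0, 0, 0, 0, 255, 0.23, -1.13, 0, 0, 0, 0, 255, 0.29, -1.42, 0, 0, 0, 0, 255, 0.35, -1.71, 0, 0, 0, 0, 255, 0.41, -2.01, 0, 0, 0, 0, 255, 0.47, -2.3, 0, 0, 0, 0]}}

```text
time: 15.25
position: [498.5, -83.4, 101.1]
ee_rot: [[0.979, 0.203, -0.0], [0.203, -0.979, 0.002], [-0.0, -0.002, -1.0]]
ft_force: [-0.1, 5.4, 0.6]
gripper_width: 0.385
gripper_force: 45.0
```

{"op": "jog_arm", "data": {"rows": [255, 0.06, -0.29, 0, 0, 0, 0, 255, 0.12, -0.59, 0, 0, 0, 0, 255, 0.18, -0.88, 0, 0, 0, 0, 255, 0.24, -1.18, 0, 0, 0, 0, 255, 0.3, -1.47, 0, 0, 0, 0, 255, 0.36, -1.76, 0, 0, 0, 0, 255, 0.41, -2.01, 0, 0, 0, 0, 255, 0.43, -2.1, 0, 0, 0, 0]}}

```text
time: 16.05
position: [502.9, -104.5, 101.1]
ee_rot: [[0.979, 0.203, -0.0], [0.203, -0.979, 0.001], [-0.0, -0.001, -1.0]]
ft_force: [0.4, 5.0, 1.3]
gripper_width: 0.384
gripper_force: 45.0
```

```bash
python3 st.py
```

```text
16.1 s 81.15 v -0.56 z 101.14 Fu 5.18 Fv 0.70 Fz 0.76 [ 1.21  0.14 -0.13]
16.15 s 81.13 v -0.55 z 101.18 Fu 4.63 Fv 1.10 Fz 0.86 [ 1.28  0.11 -0.06]
16.2 s 81.16 v -0.56 z 101.17 Fu 5.41 Fv 1.11 Fz 1.15 [ 1.21  0.03 -0.11]
```

{"op": "jog_arm", "data": {"rows": [255, 0.02, -0.1, 0, 0, 0, 0, 255, 0.04, -0.18, 0, 0, 0, 0, 255, 0.05, -0.23, 0, 0, 0, 0, 255, 0.05, -0.23, 0, 0, 0, 0]}}

```text
time: 16.6
position: [503.4, -107.0, 101.2]
ee_rot: [[0.979, 0.203, -0.0], [0.203, -0.979, 0.001], [0.0, -0.001, -1.0]]
ft_force: [0.7, 5.5, 0.9]
gripper_width: 0.382
gripper_force: 45.0
```

```bash
python3 st.py
```

```text
16.65 s 78.74 v -0.57 z 101.17 Fu 4.97 Fv 1.96 Fz 0.83 [ 1.26  0.08 -0.15]
16.7 s 78.75 v -0.57 z 101.15 Fu 4.90 Fv 1.79 Fz 0.66 [ 1.26  0.04 -0.12]
16.75 s 78.75 v -0.58 z 101.15 Fu 4.92 Fv 1.83 Fz 0.75 [ 1.19 -0.01 -0.06]
```

{"op": "jog_arm", "data": {"rows": [255, 0.01, -0.05, 0, 0, 0, 0, 255, 0.01, -0.07, 0, 0, 0, 0, 255, 0.01, -0.07, 0, 0, 0, 0]}}

```text
time: 17.05
position: [503.5, -107.7, 101.2]
ee_rot: [[0.979, 0.203, -0.0], [0.203, -0.979, 0.001], [0.0, -0.001, -1.0]]
ft_force: [-0.0, 4.7, 0.8]
gripper_width: 0.381
gripper_force: 45.0
```

```bash
python3 st.py 2
```

```text
17.1 s 78.03 v -0.59 z 101.18 Fu 5.15 Fv 1.76 Fz 0.23 [ 1.25 -0.01 -0.09]
17.15 s 78.03 v -0.59 z 101.17 Fu 4.10 Fv 0.62 Fz 0.59 [ 1.21  0.03 -0.12]
```

{"op": "jog_arm", "data": {"rows": [255, 0.01, -0.05, 0, 0, 0, 0, 255, 0.01, -0.05, 0, 0, 0, 0, 255, 0.01, -0.05, 0, 0, 0, 0]}}

```text
time: 17.45
position: [503.5, -107.9, 101.1]
ee_rot: [[0.979, 0.203, -0.0], [0.203, -0.979, 0.001], [-0.0, -0.001, -1.0]]
ft_force: [0.4, 6.2, 1.3]
gripper_width: 0.383
gripper_force: 45.0
```

```bash
python3 st.py 2
```

```text
17.5 s 77.81 v -0.61 z 101.13 Fu 6.44 Fv 1.27 Fz 0.40 [ 1.43  0.04 -0.12]
17.55 s 77.83 v -0.60 z 101.13 Fu 6.67 Fv 1.61 Fz 0.13 [ 1.47  0.06 -0.08]
```

{"op": "jog_arm", "data": {"rows": [255, 0.01, -0.04, 0, 0, 0, 0, 255, 0.01, -0.04, 0, 0, 0, 0, 255, 0.01, -0.04, 0, 0, 0, 0, 255, 0.01, -0.04, 0, 0, 0, 0]}}

```text
time: 17.95
position: [503.6, -108.0, 101.1]
ee_rot: [[0.979, 0.203, -0.0], [0.203, -0.979, 0.002], [-0.0, -0.002, -1.0]]
ft_force: [-0.6, 7.0, 1.4]
gripper_width: 0.382
gripper_force: 45.0
```

```bash
python3 st.py 4
```

```text
18.0 s 77.73 v -0.63 z 101.10 Fu 6.85 Fv 1.55 Fz 2.05 [ 1.67  0.08 -0.16]
18.05 s 77.74 v -0.64 z 101.09 Fu 7.00 Fv 0.98 Fz 1.31 [ 1.7   0.09 -0.15]
18.1 s 77.77 v -0.63 z 101.08 Fu 7.63 Fv 0.35 Fz 1.81 [ 1.71  0.1  -0.12]
18.15 s 77.77 v -0.61 z 101.09 Fu 7.79 Fv 0.63 Fz 1.70 [ 1.66  0.04 -0.14]
```

{"op": "jog_arm", "data": {"rows": [255, -0.03, 0.15, 0, 0, 0, 0, 255, -0.1, 0.49, 0, 0, 0, 0, 255, -0.18, 0.88, 0, 0, 0, 0, 255, -0.25, 1.2, 0, 0, 0, 0, 255, -0.25, 1.2, 0, 0, 0, 0, 255, -0.25, 1.2, 2, 0, 0, 0, 255, -0.25, 1.2, 4.5, 0, 0, 0, 255, -0.25, 1.2, 6.5, 0, 0, 0]}}

```text
time: 18.95
position: [501.4, -97.2, 167.3]
ee_rot: [[0.979, 0.203, 0.0], [0.203, -0.979, -0.001], [0.0, 0.001, -1.0]]
ft_force: [0.9, -0.5, -1.5]
gripper_width: 0.381
gripper_force: 45.0
```

{"op": "jog_arm", "data": {"rows": [255, 0, 0, 0.5, 0, 0, 0, 255, -0.6, 3, 0.5, 0, 0, 0, 255, -1.4, 7, 0.5, 0, 0, 0, 255, -2.3, 11, 0.5, 0, 0, 0, 255, -2.9, 13.7, 0.5, 0, 0, 0, 255, -2.98, 14.42, 0.5, 0, 0, 0, 255, -2.98, 14.42, 0.5, 0, 0, 0, 255, -2.98, 14.42, 0.5, 0, 0, 0]}}

```text
time: 19.75
position: [471.8, 46.4, 171.0]
ee_rot: [[0.979, 0.203, -0.0], [0.203, -0.979, -0.001], [-0.0, 0.001, -1.0]]
ft_force: [-0.1, -0.6, -2.5]
gripper_width: 0.378
gripper_force: 45.0
```

```bash
python3 look2.py w5
```

```text
19.75 [471.77  46.37 170.97] [471.86  46.09 171.02] angy -78.3 [-0.15  0.03  1.92 -0.    1.19  1.21] [ 0.16  0.05 -2.43]
tcp s 235.36 v -0.3
plate [299. 205.] S 244.2..251.7 mean 247.9 V -2.1..41.6 12.1
plate [511. 229.] S 96.7..104.4 mean 101.2 V -40.3..41.2 11.8
plate [586. 229.] S 44.7..52.7 mean 49.5 V -40.3..41.1 12.2
spacer 2 n 1237 S 210.1..268.7 V 15.9..25.3 z 21.2 (array([489.9,  54.3]), array([12.9, 59.7]), 12.3)
spacer 49 n 5073 S 210.4..269.0 V 3.5..25.1 z 54.5 (array([484.6,  53.4]), array([23.6, 60.2]), 11.9)
spacer 90 n 8102 S 205.2..267.1 V -9.6..13.3 z 98.2 (array([473.5,  47.3]), array([24.9, 66.2]), 13.0)
```

{"op": "jog_arm", "data": {"rows": [255, 0, 0, -2, 0, 0, 0, 255, 0, 0, -4, 0, 0, 0, 255, 0, 0, -6, 0, 0, 0, 255, 0, 0, -7, 0, 0, 0, 255, 0, 0, -7, 0, 0, 0, 255, 0, 0, -7, 0, 0, 0]}}

```text
time: 20.4
position: [472.0, 46.6, 101.6]
ee_rot: [[0.979, 0.202, 0.0], [0.202, -0.979, -0.0], [0.0, 0.0, -1.0]]
ft_force: [0.4, -0.1, -2.1]
gripper_width: 0.384
gripper_force: 45.0
```

{"op": "jog_arm", "data": {"rows": [255, 0.04, -0.2, 0, 0, 0, 0, 255, 0.08, -0.39, 0, 0, 0, 0, 255, 0.12, -0.59, 0, 0, 0, 0, 255, 0.16, -0.78, 0, 0, 0, 0, 255, 0.19, -0.93, 0, 0, 0, 0, 255, 0.22, -1.08, 0, 0, 0, 0, 255, 0.25, -1.22, 0, 0, 0, 0, 255, 0.285, -1.37, 0, 0, 0, 0]}}

```text
time: 21.2
position: [474.1, 34.4, 101.2]
ee_rot: [[0.979, 0.202, -0.0], [0.202, -0.979, 0.002], [-0.0, -0.002, -1.0]]
ft_force: [-1.4, 5.1, 0.7]
gripper_width: 0.379
gripper_force: 45.0
```

```bash
python3 st.py
```

```text
21.25 s 222.95 v -0.45 z 101.21 Fu 5.19 Fv 0.34 Fz -0.13 [ 1.19  0.2  -0.12]
21.3 s 222.94 v -0.44 z 101.21 Fu 5.04 Fv 1.07 Fz 1.49 [ 1.17  0.15 -0.06]
21.35 s 222.88 v -0.43 z 101.22 Fu 5.99 Fv -0.51 Fz -0.54 [ 1.17  0.21 -0.09]
```

{"op": "jog_arm", "data": {"rows": [255, 0.06, -0.29, 0, 0, 0, 0, 255, 0.12, -0.59, 0, 0, 0, 0, 255, 0.18, -0.88, 0, 0, 0, 0, 255, 0.24, -1.18, 0, 0, 0, 0, 255, 0.31, -1.47, 0, 0, 0, 0, 255, 0.37, -1.76, 0, 0, 0, 0, 255, 0.43, -2.06, 0, 0, 0, 0, 255, 0.49, -2.35, 0, 0, 0, 0]}}

```text
time: 22.15
position: [479.1, 10.6, 101.2]
ee_rot: [[0.979, 0.203, -0.0], [0.203, -0.979, 0.001], [-0.0, -0.001, -1.0]]
ft_force: [-0.0, 5.1, -0.3]
gripper_width: 0.386
gripper_force: 45.0
```

{"op": "jog_arm", "data": {"rows": [255, 0.06, -0.29, 0, 0, 0, 0, 255, 0.12, -0.59, 0, 0, 0, 0, 255, 0.18, -0.88, 0, 0, 0, 0, 255, 0.24, -1.18, 0, 0, 0, 0, 255, 0.31, -1.47, 0, 0, 0, 0, 255, 0.37, -1.76, 0, 0, 0, 0, 255, 0.43, -2.06, 0, 0, 0, 0, 255, 0.49, -2.35, 0, 0, 0, 0]}}

```text
time: 22.95
position: [483.9, -12.9, 101.2]
ee_rot: [[0.979, 0.203, -0.0], [0.203, -0.979, 0.001], [-0.0, -0.001, -1.0]]
ft_force: [-0.6, 4.7, 0.3]
gripper_width: 0.379
gripper_force: 45.0
```

{"op": "jog_arm", "data": {"rows": [255, 0.06, -0.29, 0, 0, 0, 0, 255, 0.12, -0.59, 0, 0, 0, 0, 255, 0.18, -0.88, 0, 0, 0, 0, 255, 0.24, -1.18, 0, 0, 0, 0, 255, 0.31, -1.47, 0, 0, 0, 0, 255, 0.37, -1.76, 0, 0, 0, 0, 255, 0.43, -2.06, 0, 0, 0, 0, 255, 0.49, -2.35, 0, 0, 0, 0]}}

```text
time: 23.75
position: [488.8, -36.3, 101.2]
ee_rot: [[0.979, 0.203, -0.001], [0.203, -0.979, 0.001], [-0.0, -0.002, -1.0]]
ft_force: [-0.8, 6.5, 1.1]
gripper_width: 0.383
gripper_force: 45.0
```

```bash
python3 st.py 2
```

```text
23.8 s 150.45 v -0.43 z 101.19 Fu 5.09 Fv -0.09 Fz 0.53 [ 1.1   0.24 -0.09]
23.85 s 150.50 v -0.46 z 101.18 Fu 4.45 Fv 0.91 Fz 0.20 [ 0.98  0.14 -0.07]
```

{"op": "jog_arm", "data": {"rows": [255, 0.06, -0.29, 0, 0, 0, 0, 255, 0.12, -0.59, 0, 0, 0, 0, 255, 0.18, -0.88, 0, 0, 0, 0, 255, 0.24, -1.18, 0, 0, 0, 0, 255, 0.3, -1.47, 0, 0, 0, 0, 255, 0.34, -1.66, 0, 0, 0, 0, 255, 0.36, -1.76, 0, 0, 0, 0, 255, 0.36, -1.76, 0, 0, 0, 0]}}

```text
time: 24.65
position: [492.5, -54.2, 101.1]
ee_rot: [[0.979, 0.203, -0.0], [0.203, -0.979, 0.001], [-0.0, -0.001, -1.0]]
ft_force: [-0.5, 4.9, -0.1]
gripper_width: 0.378
gripper_force: 45.0
```

```bash
python3 st.py 2
```

```text
24.7 s 132.62 v -0.50 z 101.15 Fu 5.35 Fv 0.64 Fz 0.22 [ 1.18  0.05 -0.12]
24.75 s 132.62 v -0.53 z 101.12 Fu 6.06 Fv 0.79 Fz -0.41 [ 1.32  0.12 -0.17]
```

{"op": "jog_arm", "data": {"rows": [255, 0.02, -0.08, 0, 0, 0, 0, 255, 0.03, -0.16, 0, 0, 0, 0, 255, 0.04, -0.2, 0, 0, 0, 0, 255, 0.04, -0.2, 0, 0, 0, 0]}}

```text
time: 25.15
position: [492.9, -56.4, 101.2]
ee_rot: [[0.979, 0.203, -0.0], [0.203, -0.979, 0.0], [-0.0, -0.0, -1.0]]
ft_force: [-0.5, 5.3, -0.1]
gripper_width: 0.381
gripper_force: 45.0
```

```bash
python3 st.py 2
```

```text
25.2 s 130.51 v -0.56 z 101.11 Fu 5.10 Fv -0.21 Fz -0.21 [ 1.21  0.11 -0.12]
25.25 s 130.51 v -0.55 z 101.13 Fu 5.84 Fv 0.55 Fz 0.26 [ 1.25  0.11 -0.1 ]
```

{"op": "jog_arm", "data": {"rows": [255, 0.01, -0.05, 0, 0, 0, 0, 255, 0.01, -0.06, 0, 0, 0, 0, 255, 0.01, -0.06, 0, 0, 0, 0]}}

```text
time: 25.55
position: [493.0, -56.9, 101.1]
ee_rot: [[0.979, 0.203, -0.0], [0.203, -0.979, 0.0], [-0.0, -0.001, -1.0]]
ft_force: [0.1, 5.6, 0.3]
gripper_width: 0.381
gripper_force: 45.0
```

```bash
python3 st.py 2
```

```text
25.6 s 129.93 v -0.54 z 101.12 Fu 4.80 Fv 0.50 Fz -0.39 [ 1.23  0.05 -0.11]
25.65 s 129.95 v -0.53 z 101.14 Fu 5.57 Fv 1.38 Fz 0.15 [ 1.28  0.1  -0.13]
```

{"op": "jog_arm", "data": {"rows": [255, 0.01, -0.05, 0, 0, 0, 0, 255, 0.01, -0.05, 0, 0, 0, 0, 255, 0.01, -0.05, 0, 0, 0, 0]}}

```text
time: 25.95
position: [493.0, -57.0, 101.1]
ee_rot: [[0.979, 0.203, -0.0], [0.203, -0.979, 0.001], [-0.0, -0.001, -1.0]]
ft_force: [-0.0, 6.4, 0.8]
gripper_width: 0.377
gripper_force: 45.0
```

```bash
python3 st.py 2
```

```text
26.0 s 129.80 v -0.57 z 101.11 Fu 6.91 Fv 1.25 Fz 0.01 [ 1.58  0.1  -0.15]
26.05 s 129.82 v -0.59 z 101.08 Fu 7.03 Fv 1.14 Fz 0.44 [ 1.57  0.07 -0.07]
```

{"op": "jog_arm", "data": {"rows": [255, 0.01, -0.03, 0, 0, 0, 0, 255, 0.01, -0.03, 0, 0, 0, 0, 255, 0.01, -0.03, 0, 0, 0, 0, 255, 0.01, -0.03, 0, 0, 0, 0]}}

```text
time: 26.45
position: [493.1, -57.1, 101.1]
ee_rot: [[0.979, 0.203, -0.001], [0.203, -0.979, 0.002], [-0.0, -0.002, -1.0]]
ft_force: [-0.2, 7.1, 0.6]
gripper_width: 0.382
gripper_force: 45.0
```

```bash
python3 st.py 4
```

```text
26.5 s 129.74 v -0.56 z 101.09 Fu 6.95 Fv 0.89 Fz 0.87 [ 1.75  0.22 -0.07]
26.55 s 129.76 v -0.59 z 101.05 Fu 8.41 Fv 1.51 Fz 1.47 [ 1.75  0.15 -0.18]
26.6 s 129.75 v -0.58 z 101.07 Fu 7.43 Fv 1.03 Fz 1.62 [ 1.78  0.14 -0.16]
26.65 s 129.76 v -0.58 z 101.06 Fu 7.76 Fv -0.39 Fz 1.35 [ 1.8   0.13 -0.18]
```

{"op": "jog_arm", "data": {"rows": [255, -0.03, 0.15, 0, 0, 0, 0, 255, -0.1, 0.49, 0, 0, 0, 0, 255, -0.18, 0.88, 0, 0, 0, 0, 255, -0.25, 1.2, 0, 0, 0, 0, 255, -0.25, 1.2, 0, 0, 0, 0, 255, -0.25, 1.2, 2, 0, 0, 0, 255, -0.25, 1.2, 5, 0, 0, 0, 255, -0.25, 1.2, 8.5, 0, 0, 0]}}

```text
time: 27.45
position: [489.9, -45.9, 186.1]
ee_rot: [[0.979, 0.203, -0.003], [0.203, -0.979, 0.0], [-0.002, -0.001, -1.0]]
ft_force: [-0.1, -1.5, -2.1]
gripper_width: 0.389
gripper_force: 45.0
```

{"op": "jog_arm", "data": {"rows": [255, 0, 0, 0, 0, 0, 0, 255, 0, 0, 0, 0, 0, 0]}}

```text
time: 27.65
position: [491.2, -46.3, 186.7]
ee_rot: [[0.979, 0.203, 0.002], [0.203, -0.979, -0.001], [0.002, 0.001, -1.0]]
ft_force: [0.4, -0.1, -2.4]
gripper_width: 0.383
gripper_force: 45.0
```

```bash
python3 look2.py w6
```

```text
27.65 [491.24 -46.29 186.71] [490.33 -45.94 185.47] angy -78.29 [-0.33  0.05  1.86 -0.    1.23  1.03] [-0.35 -0.52 -2.29]
tcp s 140.68 v -0.12
plate [302. 203.] S 147.9..155.7 mean 151.8 V -7.2..41.6 11.4
plate [374. 207.] S 96.1..103.9 mean 99.9 V -37.2..41.4 11.7
plate [443. 223.] S 44.5..52.1 mean 48.8 V -40.3..41.2 11.6
plate [516. 223.] S -11.1..0.3 mean -4.7 V -40.2..41.2 11.5
spacer 2 n 1227 S 115.5..174.0 V 16.2..25.6 z 21.3 (array([509.5, -38.3]), array([12.6, 59.5]), 12.0)
spacer 49 n 5069 S 115.7..174.3 V 3.8..25.4 z 54.5 (array([504. , -39.2]), array([23.8, 60.2]), 12.0)
spacer 90 n 8077 S 110.6..172.5 V -9.6..13.4 z 98.1 (array([492.7, -45.1]), array([25.1, 66.2]), 11.1)
```

{"op": "jog_arm", "data": {"rows": [255, -0.6, 2.5, 0, 0, 0, 0, 255, -1.6, 7, 0, 0, 0, 0, 255, -2.6, 11.5, 0, 0, 0, 0, 255, -3.7, 16, 0, 0, 0, 0, 255, -4.7, 20.5, 0, 0, 0, 0, 255, -5.8, 25, 0, 0, 0, 0, 255, -6.8, 29.5, 0, 0, 0, 0, 255, -7.8, 34, 0, 0, 0, 0]}}

```text
time: 28.5
position: [411.0, 295.2, 184.2]
ee_rot: [[0.979, 0.203, -0.003], [0.203, -0.979, -0.001], [-0.003, 0.001, -1.0]]
ft_force: [0.4, -0.7, -2.1]
gripper_width: 0.378
gripper_force: 45.0
```

{"op": "jog_arm", "data": {"rows": [255, -0.9, 3.7, 0, 0, 0, 0, 255, -1.1, 4.7, 0, 0, 0, 0, 255, -1.1, 4.7, -3, 0, 0, 0, 255, -1.1, 4.7, -6, 0, 0, 0, 255, -1.1, 4.7, -9, 0, 0, 0, 255, -1.1, 4.7, -10.3, 0, 0, 0, 255, -1.1, 4.7, -10.8, 0, 0, 0, 255, -1.1, 4.7, -10.8, 0, 0, 0]}}

```text
time: 29.3
position: [401.8, 340.5, 77.8]
ee_rot: [[0.979, 0.202, -0.001], [0.202, -0.979, -0.001], [-0.001, 0.0, -1.0]]
ft_force: [-0.2, -0.2, -2.2]
gripper_width: 0.385
gripper_force: 45.0
```

{"op": "jog_arm", "data": {"rows": [255, 0, 0, 0, 0, 0, 0, 255, 0, 0, 0, 0, 0, 0, 255, 0, 0, 0, 0, 0, 0]}}

```text
time: 29.6
position: [402.6, 341.4, 79.3]
ee_rot: [[0.979, 0.203, 0.002], [0.203, -0.979, 0.001], [0.002, -0.001, -1.0]]
ft_force: [1.2, 0.4, -2.4]
gripper_width: 0.378
gripper_force: 45.0
```

{"op": "jog_arm", "data": {"rows": [255, 0, 0, -0.2, 0, 0, 0, 255, 0, 0, -0.4, 0, 0, 0, 255, 0, 0, -0.6, 0, 0, 0, 255, 0, 0, -0.65, 0, 0, 0, 255, 0, 0, -0.7, 0, 0, 0, 255, 0, 0, -0.7, 0, 0, 0]}}

```text
time: 30.2
position: [401.8, 341.0, 71.3]
ee_rot: [[0.979, 0.203, -0.0], [0.203, -0.979, -0.0], [-0.0, 0.0, -1.0]]
ft_force: [0.1, -0.5, -1.8]
gripper_width: 0.381
gripper_force: 45.0
```

```bash
python3 st.py 4
```

```text
30.25 s 538.08 v -8.78 z 71.25 Fu -0.61 Fv -0.57 Fz -0.64 [-0.06  0.08  0.  ]
30.3 s 538.06 v -8.78 z 71.23 Fu -0.70 Fv -0.31 Fz -0.03 [-0.06  0.09  0.09]
30.35 s 538.05 v -8.78 z 71.23 Fu -0.91 Fv -1.24 Fz -0.77 [-0.05  0.21  0.03]
30.4 s 538.05 v -8.76 z 71.25 Fu -0.56 Fv -0.13 Fz 0.21 [-0.01  0.12 -0.  ]
```

Just touching the pad. I press a hair, release and rise.

{"op": "jog_arm", "data": {"rows": [255, 0, 0, -0.05, 0, 0, 0, 0, 0, 0, -0.05, 0, 0, 0, 0, 0, 0, -0.05, 0, 0, 0, 0, 0, 0, -0.05, 0, 0, 0, 0, 0, 0, -0.05, 0, 0, 0, 0, 0, 0, -0.05, 0, 0, 0, 0, 0, 0, -0.05, 0, 0, 0, 0, 0, 0, -0.05, 0, 0, 0]}}

```text
time: 31.2
position: [401.8, 341.0, 70.7]
ee_rot: [[0.979, 0.203, 0.0], [0.203, -0.979, 0.0], [0.0, -0.0, -1.0]]
ft_force: [-0.6, -0.2, 0.3]
gripper_width: 0.983
gripper_force: 0.0
```

{"op": "jog_arm", "data": {"rows": [0, 0, 0, 0, 0, 0, 0, 0, 0, 0, 1, 0, 0, 0, 0, 0, 0, 3, 0, 0, 0, 0, 0, 0, 7, 0, 0, 0, 0, 0, 0, 12, 0, 0, 0, 0, 0, 0, 17, 0, 0, 0, 0, 0, 0, 22, 0, 0, 0, 0, 0, 0, 22, 0, 0, 0]}}

```text
time: 32.0
position: [405.0, 342.8, 300.0]
ee_rot: [[0.979, 0.203, 0.013], [0.203, -0.979, 0.007], [0.015, -0.004, -1.0]]
ft_force: [1.2, 0.2, 0.4]
gripper_width: 1.004
gripper_force: 0.0
```

```bash
python3 look.py w7; python3 - <<'E'
from h import *
p,d=env.capture("top"); cv2.imwrite("pics/top1.png",p[:,:,::-1])
X=cloud(d,env.camera_params("top"));Z=X[...,2];Z0=cloud(np.load("top0.npz")["d"],env.camera_params("top"))[...,2]
m=np.zeros(Z.shape,bool);m[190:275,280:420]=1
comps(X,m&(Z>60)&(Z<85))
E
```

```text
32.0 [405.  342.8 300. ] [0.48 0.02 1.65 0.   1.45 1.84]
slice 95 112
[12. 88.] (462, array([451. , 622.5]), array([25.5, 12.4]), 6.5, array([451.2, 620.1], dtype=float32)) z 103.7
[ 11. 243.] (4192, array([300.2, 629.2]), array([ 20.7, 200. ]), 89.1, array([302.2, 629.5], dtype=float32)) z 100.5
[319. 206.] (998, array([402.6, 341. ]), array([25.9, 33.7]), 13.0, array([403.4, 341. ], dtype=float32)) z 104.3
[168. 273.] (781, array([301.4, 477.4]), array([25.8, 34.5]), 49.7, array([302.5, 476.7], dtype=float32)) z 98.2
[464. 276.] (789, array([360.2, 181.2]), array([26.4, 34. ]), 78.7, array([360.9, 182.1], dtype=float32)) z 98.3
[269. 342.] (645, array([242.1, 363. ]), array([25.6, 34. ]), 77.8, array([243.4, 363.1], dtype=float32)) z 98.2
[370. 347.] (644, array([258.8, 254.4]), array([33.7, 25.9]), 43.8, array([259.9, 254.7], dtype=float32)) z 98.3
slice 52 66
[ 88. 137.] (4732, array([357.6, 579. ]), array([355.9,  88.2]), 5.1, array([408.6, 582.8], dtype=float32)) z 54.0
[313. 191.] (1540, array([401.6, 344.6]), array([50. , 60.2]), 12.1, array([407.9, 349. ], dtype=float32)) z 
[... 1148 characters left out ...]
dtype=float32)) z 6.5
[597. 266.] (205, array([371.8, -29.6]), array([29.7, 75.9]), 77.2, array([375.2, -24.1], dtype=float32)) z 6.2
[445. 438.] (244, array([64.9, 80.4]), array([ 19.1, 116.4]), 50.7, array([70.4, 79.1], dtype=float32)) z 6.2
[398. 222.] (156, array([ 520. , -189.3]), array([82.4, 13.8]), 11.8, array([ 519.6, -188.8], dtype=float32)) z 68.9
[379. 227.] (107, array([ 508.5, -136.5]), array([82.2,  8.7]), 11.5, array([ 508.7, -136.1], dtype=float32)) z 69.1
[360. 231.] (101, array([498.5, -85.8]), array([82.7,  8.8]), 11.3, array([497.4, -85.5], dtype=float32)) z 69.4
[341. 235.] (97, array([488., -35.]), array([82.7,  8.2]), 11.6, array([488. , -34.7], dtype=float32)) z 69.2
```

View pics/w7.png

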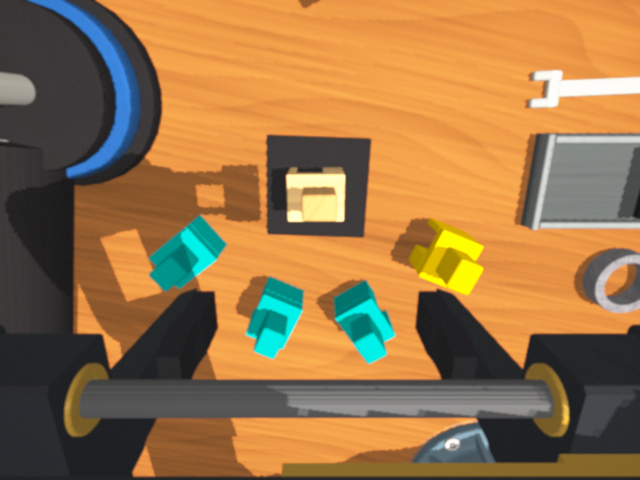

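The spacer stands upright on the pad at (318,195), within 2 mm of the pad's centre, and the gripper is well clear. The dividers are at equal spacing (about 52 mm centre to centre), so I hand in.

```bash
python3 -c "
from plant import env
print(env.sign_off())"
```

```text
the job is handed in; nothing more can be done
None
```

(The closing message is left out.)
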